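Sweep pot shards off the sorting tray into the tub

TASK

Sweep the four broken terracotta shards along the raised steel tray with the fingertips and push them over its end into the open tub, not onto the closed box at the other end; do not pick any of them up. Leave the jar on the tray standing where it is, and do not disturb the flower pot and the snips on the bench. Finish with all four shards lying in the tub.

Things in the scene. Friction and masses are not known exactly. Their poses are not given: they have to be found in the camera images.
- tray: raised stainless sorting tray, fixed to the bench. Its flat deck is 200 mm wide between the rails (tray x) and 220 mm long (tray y); the top of the deck (a 6 mm sheet) is 80 mm above the bench. Rails 6 mm thick stand 14 mm above the deck along both long sides (tray x = +-100 to +-106 mm); both ends (tray y = +-110 mm) are open, with no lip. Origin: centre of the tray at bench height; z up
- tub: open-topped grey plastic catch tub, fixed, standing against one end of the tray (which end varies: at tray y = +158 or -158 mm), its axes parallel to the tray's. 212 mm (x) by 120 mm (y), 68 mm high so that its rim is 12 mm below the deck's top, walls and floor 3 mm; the tray's end overhangs its near rim by 12 mm, so what is pushed off the end drops in. Origin: centre of its underside at bench height
- box: closed grey box of the same outside size (212 x 120 x 68 mm, flat lid), fixed, tucked 12 mm under the other end of the tray. Origin: centre of its underside
- jar: small amber specimen jar with white cap, 38 mm diameter, 40 mm tall, 70 g, standing loose near the middle of the tray between the shards. Origin: centre of its underside (on the deck)
- pot: small empty terracotta pot, 76 mm across the rim, 62 mm tall, standing loose on the bench beyond the tray's far side. Origin: centre of its underside
- snips: red-handled garden snips, 135 mm long, 14 mm high, lying on the bench on the robot's side of the tray. Origin: under the pivot; x points along the blade
- shard1: flat irregular shard of broken terracotta pot, about 34 x 28 mm and 10 mm thick, no point of it more than 21 mm from its centre, about 18 g, lying flat on the tray deck, loose. Origin: its centre, half-way up (5 mm above the deck when it lies on the tray). At the start one shard lies in each quarter of the deck, 46 to 72 mm to one side of the tray's centre line (tray x) and 45 to 75 mm from its middle (tray y)
- shard2: flat irregular shard of broken terracotta pot, about 34 x 30 mm and 10 mm thick, no point of it more than 21 mm from its centre, about 18 g, lying flat on the tray deck, loose. Origin: its centre, half-way up (5 mm above the deck when it lies on the tray). At the start one shard lies in each quarter of the deck, 46 to 72 mm to one side of the tray's centre line (tray x) and 45 to 75 mm from its middle (tray y)
- shard3: flat irregular shard of broken terracotta pot, about 36 x 26 mm and 10 mm thick, no point of it more than 21 mm from its centre, about 18 g, lying flat on the tray deck, loose. Origin: its centre, half-way up (5 mm above the deck when it lies on the tray). At the start one shard lies in each quarter of the deck, 46 to 72 mm to one side of the tray's centre line (tray x) and 45 to 75 mm from its middle (tray y)
- shard4: flat irregular shard of broken terracotta pot, about 34 x 30 mm and 10 mm thick, no point of it more than 21 mm from its centre, about 18 g, lying flat on the tray deck, loose. Origin: its centre, half-way up (5 mm above the deck when it lies on the tray). At the start one shard lies in each quarter of the deck, 46 to 72 mm to one side of the tray's centre line (tray x) and 45 to 75 mm from its middle (tray y)
Things that resemble listed ones, but are neither listed nor needed, are in the scene too. What is shaped like the shard4 but black or red is not meant. Leave any yellow look-alike of the shard1 alone.

How it is judged:
By the outcome, as a careful person would: the job done as asked, in the order asked, and still so for the second after the job is handed in, with the robot touching nothing.
It also fails if it takes over 67 s, if anything falls off the work surface, if the arm or the gripper's body presses on something with over 40 N, if the wrist force passes 120 N, or if a joint passes its speed limit or range.

ROBOT

A 7-joint arm with a two-finger parallel gripper is mounted at the origin on the work surface. World frame = base frame: x ahead of the robot, y to its left, z up, the work surface at z = 0. Lengths are in mm, angles in rad, forces in N, time in s.
With the tool pointing down it reaches from about 350 to 900 mm from the base axis. Payload 7.2 kg.
Tool frame: the origin (TCP) lies on the centre line of the jaws, within the pads' length; the fingertips stand 19 mm ahead of it and the grasp point (between the pads) is the TCP; y points along the fingers, x is the direction in which the jaws open and shut, and the axes are right-handed (so a half turn about y gives the same grasp; the last joint's range is limited). The gripper opens to 88 mm and grips with 3 to 60 N. Pads are 20 mm wide; open, the fingers measure 115 mm over their backs; the gripper's body (75 mm by 178 mm) begins 61 mm behind the grasp point.
Start: joints at [-1.311, 0.411, -0.013, 1.596, 0.006, 1.134, -0.082], TCP at [201.235, 591.72, 241.653] pointing down, gripper open.
Joint ranges: [-2.95, 2.95], [-0.29, 1.99], [-1.47, 1.44], [0.14, 2.54], [-1.03, 4.17], [0.13, 1.85], [-2.86, 2.86]. Speed limits (rad/s): [2.39, 2.39, 3.01, 3.01, 3.14, 3.14, 3.14].

INTERFACE

Orientations are given as a rotation vector (axis times angle).
In Python, from station import * gives the robot as it stands.
- The arm moves only by the shell command python3 -m crank 'ROWS'. ROWS is JSON, a list of rows, each a list of 5 numbers: the closure, from 0 (fully open) to 1 (shut), then the shift along the tool's x, y, z in m, then the turn about the tool's y in rad. In form: [[gripper, dx, dy, dz, yaw], ...]. A call has 1 to 12 rows; each row shifts and turns the commanded pose from where the row before left it, along the tool's axes as they then stand; what a row does not reach is not made up. A row lasts 1/8 s, in which the tool goes at most 62.5 mm and 10.7 degrees, less where a joint would pass 70% of its speed; a pose out of reach is approached as far as the arm can. A call is refused whole if a number of a shift passes 0.0625 or a number of a turn 0.188, either way. A call with a gripper value outside its range is refused whole. The fingers move at their own pace and stop on an object; the grip force is fixed at half the most. Time passes only in rows, so rows that do not move let the fingers close. It gives the time, the measured TCP pose, the force and the opening at its end, in the units of the state.
- observe(): the state, without advancing time (a new reading comes with each control period).
- capture(name): name is "scene" or "side" or "wrist"; returns a dict with "color" (400x640x3 uint8, blue, green, red), "fovy" (degrees; the focal length in pixels is half the picture's height over the tangent of half this angle, whatever the lens; pixels are square), "cx", "cy" (the principal point, pixels), "R" (3x3) and "t" (3): a world point X has camera coordinates R X + t. Camera axes: x right, y down, z forward; pixel columns grow to the right and rows downward; lengths in mm; the calibration is good to about 2 mm. A picture is of the moment at which its call begins. There is no depth.
- sign_off(): hands the job in, once; it reports no verdict.
Trained networks look in a picture, given as the dict that the camera call returned (one of the last four; its "shot" number tells which), for a name from the list of things; names that differ only in an ending like _2 or _b are one class to them, and where a whole thing is asked for, a point or a joint stands for the part that bears it (a point fixed in the world has none). Each returns a list of dicts, best first, with "conf" (0 to 1); they miss things now and then, are a little off and sometimes report something else, mostly with a low value. They report only what shows in the picture. A call takes as long as a camera call. They do not tell look-alikes from the thing itself.
- look_for(query, picture): "bbox" ([left, top, right, bottom] as shares, 0 to 1, of the picture: columns of its width, rows of its height, round what is visible of it).
- mark_of(query, picture): "position" ([column, row] as shares, 0 to 1, of the picture: columns of its width, rows of its height: a listed point, or the origin of a listed thing).
The state is a dict: "time": time; "joints": joint angles; "qd": joint speeds; "joint_torque": joint torques, N m; "position": TCP position; "tool_rot": TCP orientation; "force": force on the tool from outside, world axes, zero at the start; "moment": the same for the moment, N m; "width": opening from 0.0 (shut) to 1.0 (fully open).
Only numpy, scipy, OpenCV 4.12 (cv2) and the standard library are available. Lean on these libraries where they do the work, as an engineer would, in place of code of your own. Each camera call takes 0.05 s, during which the arm holds its last target.

## Working session

There is one attempt and no reset: what is moved stays moved. The work goes in short steps, Python scripts to look and compute and a shell command to move; the robot and the scene stay as the last step left them, time stands still between calls to the robot, and variables do not carry over. Pictures are saved under pics/ and viewed, and the job is handed in when it is done.

```bash
mkdir -p pics; ls
python3 - <<'E'
from station import *
import cv2
print(observe())
for n in("scene","side","wrist"):
    c=capture(n); cv2.imwrite(f"pics/{n}0.png",c["color"]); print(n,c["fovy"],c["cx"],c["cy"],c["R"],c["t"])
E
```

```text
pics
{'time': 0.0, 'joints': array([-1.31121884,  0.41190178, -0.01274404,  1.59704949,  0.00562522,
        1.13431604, -0.08219292]), 'qd': array([-2.02060299e-03,  6.86402542e-04,  8.32266654e-04, -9.51508972e-04,
       -1.73873374e-04,  2.68805767e-05, -1.37473613e-03]), 'joint_torque': array([-8.84175643e-05, -5.87963033e+01,  6.41865972e-01, -2.91074467e+01,
       -5.37609961e-02,  1.85739814e-02,  1.65761876e-04]), 'position': array([201.08370314, 591.25340217, 240.80550009]), 'tool_rot': array([-1.34767782, -0.96360207,  0.9656806 ]), 'force': array([1.22726629, 0.50948677, 1.05676848]), 'moment': array([ 0.06908871,  0.02119905, -0.0058434 ]), 'width': 1.0053553504528976}
scene 57.42697918045845 321.2860465425387 188.96623660416725 [[ 0.08838509  0.99606863  0.00594676]
 [ 0.84165967 -0.07148818 -0.53525549]
 [-0.53272608  0.05231376 -0.84466928]] [ -84.00057981 -417.64135985 1004.5856053 ]
side 44.19789274720806 320.802352870824 192.9493519438725 [[ 0.96597896 -0.2585522  -0.00595094]
 [-0.19127896 -0.6987738  -0.68929495]
 [ 0.17406036  0.66698271 -0.72445639]] [-515.81400691  162.42874343  890.49973978]
wrist 64.71842586797878 315.13664216817074 195.86966423387437 [[ 3.21229678e-01  9.47001091e-01 -6.53588999e-04]
 [ 9.09525993e-01 -3.08325472e-01  2.78743379e-01]
 [ 2.63768766e-01 -9.01351019e-02 -9.60365400e-01]] [-624.38352403  -34.73169572  389.30193329]
```

View pics/scene0.png

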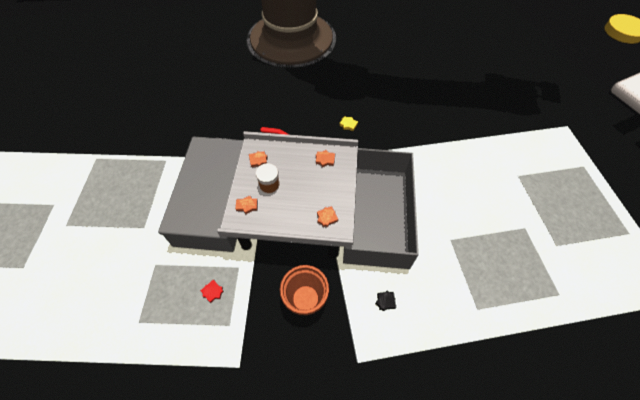

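View pics/side0.png

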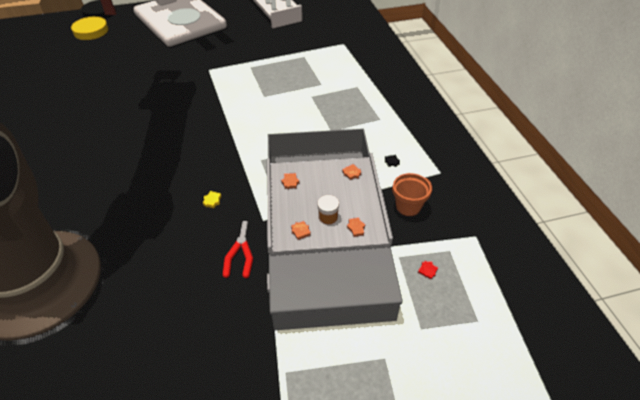

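View pics/wrist0.png

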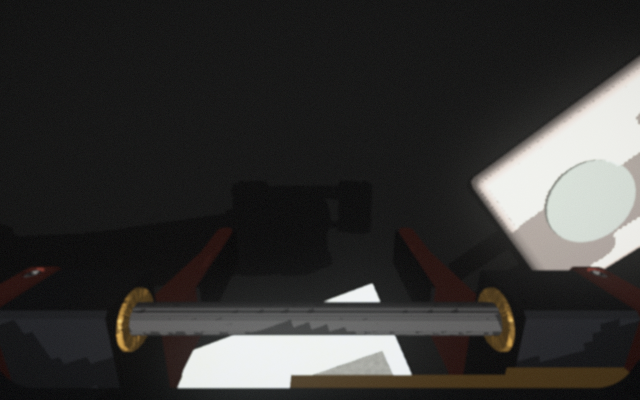

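Tub is on the right in the scene view (+y world, open, ~380,205). The closed box is on the left. The four orange shards are at (258,158), (325,158), (247,204) and (327,216). The look-alikes (yellow, red, black) are off the tray.

```bash
cat > h.py <<'E'
from station import *
import numpy as np, cv2
def K(c):
    f=200/np.tan(np.radians(c["fovy"]/2)); return f,c["cx"],c["cy"]
def plane(c,u,v,z):
    f,cx,cy=K(c);R=np.array(c["R"]);t=np.array(c["t"])
    d=R.T@np.array([(u-cx)/f,(v-cy)/f,1]); o=-R.T@t
    return (o+d*(z-o[2])/d[2])
def proj(c,X):
    f,cx,cy=K(c); p=np.array(c["R"])@np.array(X,float)+np.array(c["t"]); return np.array([p[0]/p[2]*f+cx,p[1]/p[2]*f+cy])
def orange(c):
    hsv=cv2.cvtColor(c["color"],cv2.COLOR_BGR2HSV)
    m=cv2.inRange(hsv,(5,120,120),(18,255,255))
    n,l,s,ce=cv2.connectedComponentsWithStats(m)
    return [(ce[i],s[i,4]) for i in range(1,n) if s[i,4]>40]
def toolR():
    return cv2.Rodrigues(np.array(observe()["tool_rot"]))[0]
E
python3 - <<'E'
from h import *
np.set_printoptions(precision=1,suppress=True)
for n in("scene","side"):
    c=capture(n)
    for q,z in(("tray",0),("tub",0),("box",0),("jar",80),("pot",0),("snips",0),("shard1",85)):
        for r in mark_of(q,c)[:5 if q=="shard1" else 1]:
            u,v=r["position"][0]*640,r["position"][1]*400
            print(n,q,round(r["conf"],2),np.array([u,v]),plane(c,u,v,z)[:2])
    for ce,a in orange(c): print(n,"orange",ce,a,plane(c,*ce,87)[:2])
    im=cv2.resize(c["color"][120:280,150:430] if n=="scene" else c["color"][120:330,200:450],None,fx=2.8,fy=2.8,interpolation=cv2.INTER_CUBIC)
    cv2.imwrite(f"pics/{n}_z.png",im)
print(toolR())
E
```

```text
scene tray 0.62 [296.4 208.7] [541.  -12.7]
scene tub 0.59 [375.2 212.2] [562. 140.]
scene box 0.55 [214.1 200.7] [ 509.  -174.4]
scene jar 0.7 [269.  182.4] [528.3 -56.9]
scene pot 0.97 [304.5 295.6] [712.3  -7.7]
scene snips 0.4 [294.5 143.1] [375.6  -8.2]
scene shard1 0.87 [384.4 297.6] [750.2 110.8]
scene shard1 0.79 [327.3 213.1] [601.9  40.6]
scene shard1 0.7 [324.6 157.9] [485.8  46.9]
scene shard1 0.64 [213.  290.3] [ 717.4 -141.6]
scene shard1 0.63 [256.8 159.1] [478.1 -78.2]
scene orange [324.8 157.4] 211 [486.2  47.2]
scene orange [257.4 158. ] 191 [477.3 -76.7]
scene orange [246.  203.8] 252 [573.5 -95.6]
scene orange [326.6 215.8] 265 [608.   38.8]
scene orange [304.1 291.1] 1287 [731.   -6.6]
side tray 0.57 [325.  226.3] [539.9 -10. ]
side tub 0.69 [320.2 171.8] [570.8 142.9]
side box 0.78 [334.3 297.2] [ 512.9 -170.3]
side jar 0.58 [328.4 216.6] [534.2 -53.8]
side pot 0.7 [408.5 208.7] [717.2 -10. ]
side snips 0.82 [240.7 240. ] [373.1  -0.3]
side shard1 0.8 [302.8 231. ] [481.  -78.2]
side shard1 0.68 [391.1 161.4] [692.7  49. ]
side shard1 0.65 [287.9 179.3] [483.3  53.9]
side shard1 0.59 [427.5 269.8] [ 658.1 -210.8]
side shard1 0.59 [210.6 198.2] [334.   43.2]
side orange [17.2  2.7] 247 [-135.4  994.8]
side orange [351.6 171.2] 164 [607.8  41.1]
side orange [289.8 180.1] 177 [486.1  48.9]
side orange [412.2 187.7] 775 [704.3 -32. ]
side orange [356.  226.1] 214 [573.5 -93.6]
side orange [300.2 229.3] 214 [477.3 -74.9]
[[ 0.3  0.  -0.9]
 [ 0.9  0.   0.3]
 [ 0.  -1.   0. ]]
```

View pics/scene_z.png

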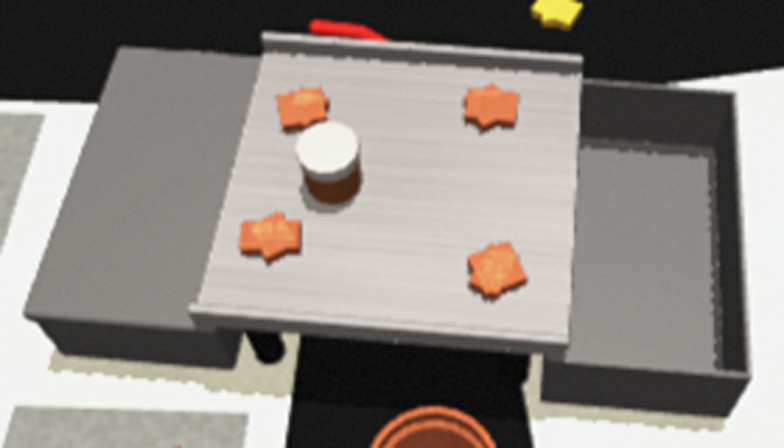

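View pics/side_z.png

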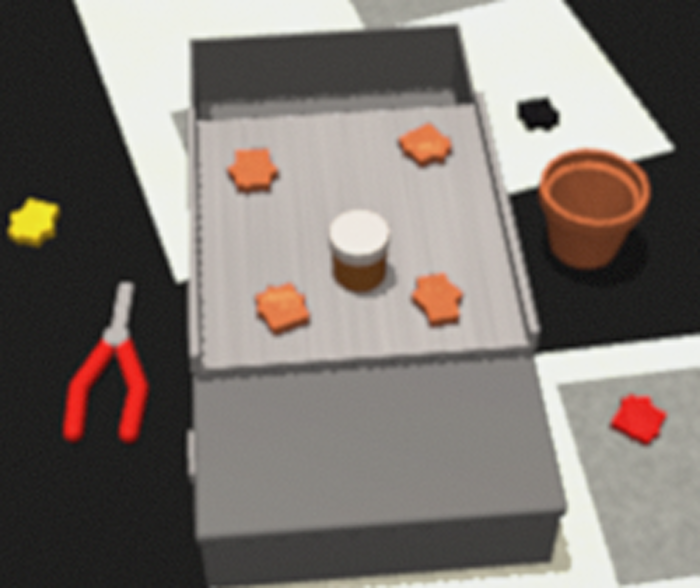

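```bash
cat > fit.py <<'E'
from h import *
from scipy.optimize import least_squares
np.set_printoptions(precision=1,suppress=True)
S=capture("scene");D=capture("side")
def zs(p): return np.array([150+p[0]/2.8,120+p[1]/2.8])
def zd(p): return np.array([200+p[0]/2.8,120+p[1]/2.8])
# local outer rail top corners (x,y,z)
obs=[(S,zs((264,34)),(-106,-110,94)),(S,zs((582,57)),(-106,110,94)),(S,zs((193,306)),(106,-110,94)),(S,zs((568,342)),(106,110,94)),
(D,zd((538,332)),(106,-110,94)),(D,zd((192,358)),(-106,-110,94)),(D,zd((482,93)),(106,110,94)),(S,zs((736,93)),(-106,218,68)),(S,zs((749,376)),(106,218,68)),(D,zd((192,40)),(-106,218,68)),(D,zd((459,26)),(106,218,68))]
def W(p,L):
    c,s=np.cos(p[2]),np.sin(p[2]); return np.array([p[0]+c*L[0]-s*L[1],p[1]+s*L[0]+c*L[1],L[2]])
r=least_squares(lambda p:np.concatenate([proj(c,W(p,L))-o for c,o,L in obs]),[540,-11,-.17],loss="soft_l1")
p=r.x; print(p[:2],"yaw %.4f"%p[2]); print(r.fun.reshape(-1,2))
np.save("tray.npy",p)
def loc(X):
    c,s=np.cos(p[2]),np.sin(p[2]); d=np.array(X[:2])-p[:2]; return np.array([c*d[0]+s*d[1],-s*d[0]+c*d[1]])
for n,c in(("scene",S),("side",D)):
    for ce,a in orange(c): print(n,ce,loc(plane(c,*ce,87)))
print("jar",loc(plane(S,*zs((329,150)),120)),loc(plane(D,*zd((359,229)),120)))
o=observe();print("tcp",loc(o["position"]),o["position"]);R=toolR();print("tool x ang",np.arctan2(R[1,0],R[0,0]))
E
python3 fit.py
```

```text
[538.3 -14.1] yaw -0.1822
[[-1.1 -1.7]
 [ 0.2 -1.2]
 [-3.1  0.9]
 [-0.1  0.2]
 [ 0.3 -0. ]
 [-1.3 -0.9]
 [ 0.6 -0.9]
 [-0.2 -1. ]
 [ 0.4  0.6]
 [-1.  -0.4]
 [ 0.5 -0.8]]
scene [324.8 157.4] [-62.3  50.8]
scene [257.4 158. ] [-48.6 -72.6]
scene [246.  203.8] [ 49.3 -73.7]
scene [326.6 215.8] [59.  64.7]
scene [304.1 291.1] [188.1  42.3]
side [17.2  2.7] [-845.4  870.2]
side [351.6 171.2] [58.3 66.9]
side [289.8 180.1] [-62.7  52.5]
side [412.2 187.7] [166.5  12.5]
side [356.  226.1] [ 48.9 -71.7]
side [300.2 229.3] [-49.  -70.9]
jar [  6.2 -40.3] [  2.7 -40.1]
tcp [-441.2  534.8] [201.2 591.7 241.7]
tool x ang 1.2430283482337445
```

```bash
python3 -m crank '[[0.82,0,0,0,0.178],[0.82,0,0,0,0.178],[0.82,0,0,0,0.178],[0.82,0,0,0,0.178],[0.82,0,0,0,0.178],[0.82,0,0,0,0.178],[0.82,0,0,0,0.178],[0.82,0,0,0,0.178],[0.82,0,0,0,0]]'
cat > st.py <<'E'
from h import *
np.set_printoptions(precision=1,suppress=True)
p=np.load("tray.npy")
def loc(X):
    c,s=np.cos(p[2]),np.sin(p[2]); d=np.array(X[:2])-p[:2]; return np.array([c*d[0]+s*d[1],-s*d[0]+c*d[1]])
if __name__=="__main__":
    o=observe();R=toolR()
    print("t %.2f"%o["time"],"tcp local",loc(o["position"]),"z %.1f"%o["position"][2],"yaw err %.4f"%(np.arctan2(R[1,0],R[0,0])-p[2]),"F",o["force"],"w %.2f"%(o["width"]*88)); print(R[:,1])
E
python3 st.py
```

```text
time: 2.17
position: [201.1, 591.8, 241.6]
tool_rot: [-1.566, 0.141, -0.141]
force: [-0.6, -0.9, -0.0]
width: 0.178
t 2.17 tcp local [-441.4  534.7] z 241.6 yaw err 0.0026 F [-0.6 -0.9 -0. ] w 15.68
[ 0. -0. -1.]
```

```bash
python3 -m crank '[[0.82,0.0316,0,-0.0436,0],[0.82,0.0316,0,-0.0436,0],[0.82,0.0316,0,-0.0436,0],[0.82,0.0316,0,-0.0436,0],[0.82,0.0316,0,-0.0436,0],[0.82,0.0316,0,-0.0436,0],[0.82,0.0316,0,-0.0436,0],[0.82,0.0316,0,-0.0436,0],[0.82,0.0316,0,-0.0436,0],[0.82,0.0316,0,-0.0436,0],[0.82,0.0316,0,-0.0436,0],[0.82,0.0316,0,-0.0436,0]]'; python3 st.py
```

```text
time: 3.68
position: [480.7, 7.3, 242.0]
tool_rot: [-1.566, 0.137, -0.139]
force: [1.0, 0.2, 0.4]
width: 0.181
t 3.67 tcp local [-60.5  10.6] z 242.0 yaw err 0.0067 F [1.  0.2 0.4] w 15.91
[ 0.  0. -1.]
```

```bash
python3 -m crank '[[0.82,-0.002,0.04,0,0],[0.82,0,0.04,0,0],[0.82,0,0.04,0,0],[0.82,0,0.01,0,0],[0.82,0,0,0,0]]'; python3 st.py
python3 - <<'E'
from h import *
a=capture("side")["color"][110:290,200:450];b=capture("wrist")["color"]
cv2.imwrite("pics/s1.png",cv2.resize(a,None,fx=2.8,fy=2.8,interpolation=cv2.INTER_CUBIC));cv2.imwrite("pics/w1.png",b)
E
```

```text
time: 4.3
position: [478.2, 9.0, 111.9]
tool_rot: [-1.567, 0.141, -0.141]
force: [-0.2, -0.9, 0.6]
width: 0.183
t 4.30 tcp local [-63.3  11.8] z 111.9 yaw err 0.0027 F [-0.2 -0.9  0.6] w 16.09
[-0. -0. -1.]
```

View pics/s1.png

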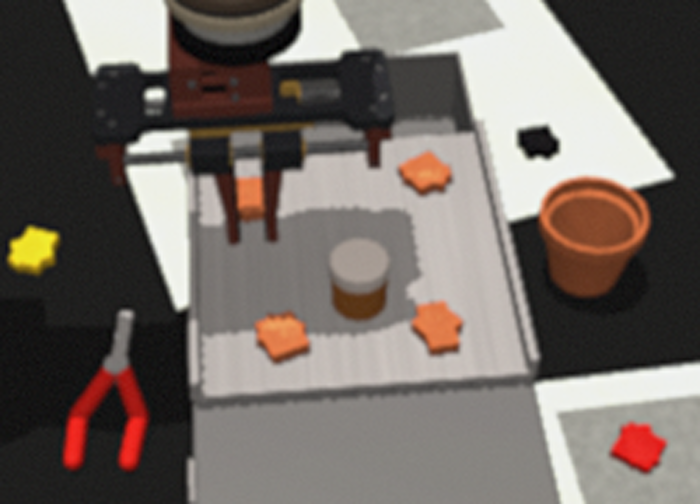

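View pics/w1.png

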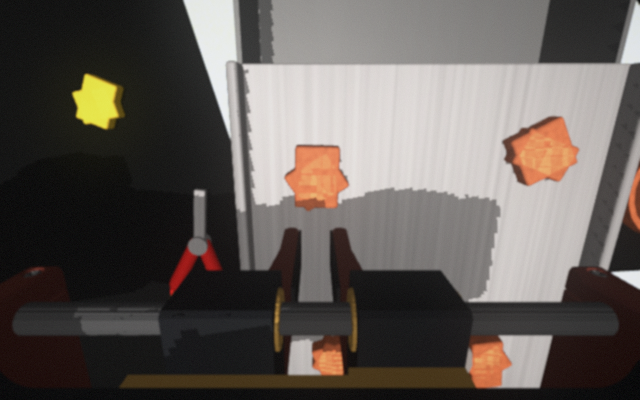

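The wrist view shows the fingertips (290–342,235) centred behind shard A (317,178), squared up to the tray.

```bash
python3 -m crank '[[0.82,0.001,0.009,0,0],[0.82,0,0,0.01,0],[0.82,0,0,0.012,0],[0.82,0,0,0.012,0],[0.82,0,0,0.012,0],[0.82,0,0,0.012,0],[0.82,0,0,0.012,0],[0.82,0,0,0.012,0],[0.82,0,0,0.012,0],[0.82,0,0,0.012,0],[0.82,0,0,0.012,0],[0.82,0,0,0.003,0]]'; python3 st.py
python3 - <<'E'
from h import *
a=capture("side")["color"][110:290,200:450]
cv2.imwrite("pics/s2.png",cv2.resize(a,None,fx=2.8,fy=2.8,interpolation=cv2.INTER_CUBIC))
E
```

```text
time: 5.9
position: [501.0, 129.0, 102.6]
tool_rot: [-1.566, 0.141, -0.141]
force: [-0.9, -0.1, 0.5]
width: 0.177
t 5.90 tcp local [-62.6 134. ] z 102.6 yaw err 0.0025 F [-0.9 -0.1  0.5] w 15.56
[ 0.  0. -1.]
```

View pics/s2.png

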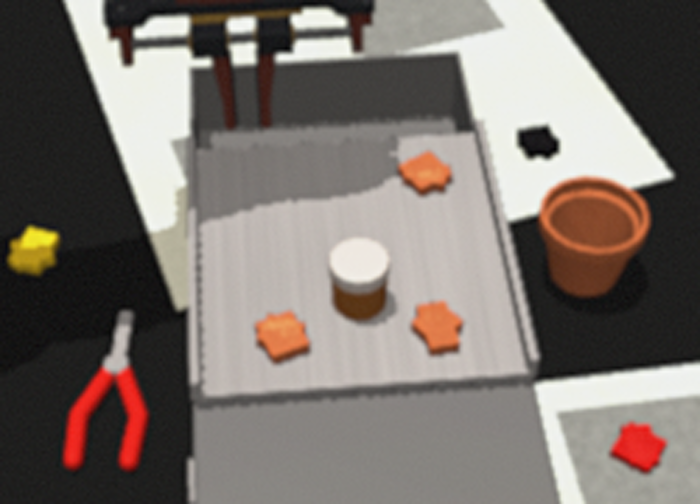

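Shard A went over the end. Next is shard B, from behind.

```bash
python3 -m crank '[[0.82,0,-0.05,0,0],[0.82,0.009,0,-0.05,0],[0.82,0,0,-0.05,0],[0.82,0,0,-0.05,0],[0.82,0,0,-0.05,0],[0.82,0,0,-0.046,0],[0.82,0,0.04,0,0],[0.82,0,0,0,0]]'; python3 st.py
python3 - <<'E'
from h import *
for n in("side","wrist"): cv2.imwrite(f"pics/{n}3.png",capture(n)["color"])
E
```

```text
time: 6.95
position: [463.4, -116.1, 111.1]
tool_rot: [-1.566, 0.147, -0.14]
force: [0.1, -0.6, -0.3]
width: 0.178
t 6.95 tcp local [ -55.2 -113.9] z 111.1 yaw err -0.0009 F [ 0.1 -0.6 -0.3] w 15.70
[-0.  0. -1.]
```

View pics/wrist3.png

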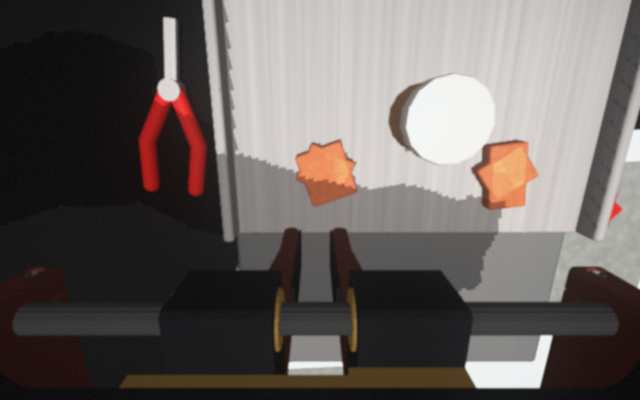

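View pics/side3.png

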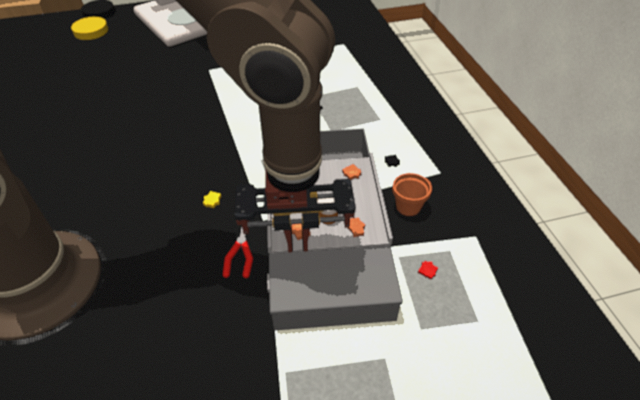

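B's push line is clear of the jar by about 14 mm. I'll shift 3 mm to centre on it, then push halfway and check.

```bash
python3 -m crank '[[0.82,0.003,0.009,0,0],[0.82,0,0,0.008,0],[0.82,0,0,0.01,0],[0.82,0,0,0.012,0],[0.82,0,0,0.012,0],[0.82,0,0,0.012,0],[0.82,0,0,0.012,0],[0.82,0,0,0.012,0],[0.82,0,0,0.012,0],[0.82,0,0,0.012,0],[0.82,0,0,0.012,0]]'; python3 st.py
python3 - <<'E'
from h import *
for n in("wrist",): cv2.imwrite(f"pics/{n}4.png",capture(n)["color"])
E
```

```text
time: 8.43
position: [489.0, -3.2, 103.6]
tool_rot: [-1.566, 0.142, -0.142]
force: [0.8, 0.2, -0.7]
width: 0.18
t 8.43 tcp local [-50.4   1.8] z 103.6 yaw err 0.0011 F [ 0.8  0.2 -0.7] w 15.86
[-0. -0. -1.]
```

View pics/wrist4.png

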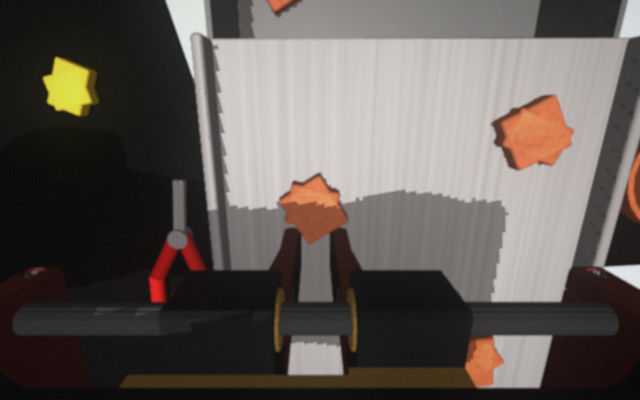

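B (314,208) is nested between the two tips and moving straight. Shard A shows in the tub at (283,3).

```bash
python3 -m crank '[[0.82,0,0,0.012,0],[0.82,0,0,0.012,0],[0.82,0,0,0.012,0],[0.82,0,0,0.012,0],[0.82,0,0,0.012,0],[0.82,0,0,0.012,0],[0.82,0,0,0.012,0],[0.82,0,0,0.012,0],[0.82,0,0,0.012,0],[0.82,0,0,0.012,0],[0.82,0,0,0.012,0],[0.82,0,0,0.004,0]]'; python3 st.py; python3 -m crank '[[0.82,0,-0.05,0,0],[0.82,0,-0.01,0,0]]';  python3 - <<'E'
from h import *
for n in("scene","wrist"): cv2.imwrite(f"pics/{n}5.png",capture(n)["color"])
E
```

```text
time: 9.98
position: [513.5, 130.9, 103.6]
tool_rot: [-1.566, 0.141, -0.141]
force: [-0.5, -0.5, -0.2]
width: 0.18
t 9.97 tcp local [-50.7 138.1] z 103.6 yaw err 0.0023 F [-0.5 -0.5 -0.2] w 15.82
[ 0.  0. -1.]
time: 10.22
position: [514.8, 129.7, 166.0]
tool_rot: [-1.564, 0.14, -0.145]
force: [0.3, -0.9, -0.5]
width: 0.182
```

View pics/wrist5.png

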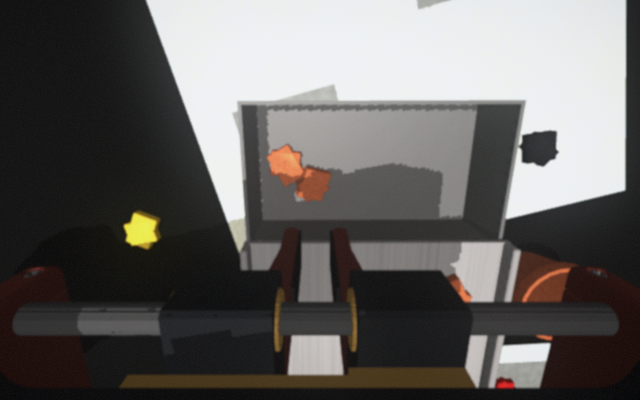

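View pics/scene5.png

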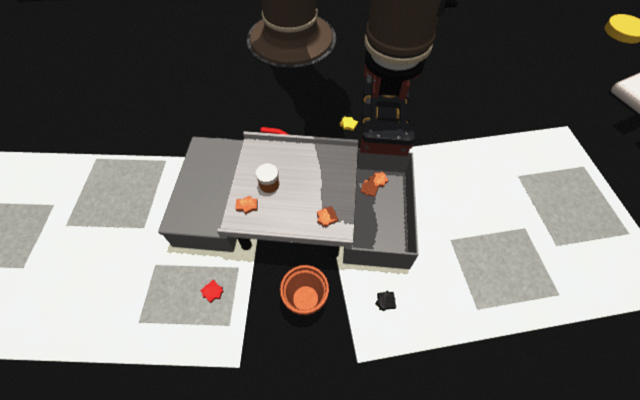

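Both are in the tub (scene ~375,183). Next is shard D at local (59,65).

```bash
python3 -m crank '[[0.82,0.036,0,-0.038,0],[0.82,0.036,0,-0.038,0],[0.82,0.037,0,-0.037,0],[0.82,0,0,0,0],[0.82,0,0.045,0,0],[0.82,0,0.006,0,0],[0.82,0,0,0,0]]'; python3 st.py
python3 - <<'E'
from h import *
for n in("wrist",): cv2.imwrite(f"pics/{n}6.png",capture(n)["color"])
E
```

```text
time: 11.2
position: [599.7, -0.4, 112.3]
tool_rot: [-1.566, 0.143, -0.14]
force: [-0.1, -0.1, -0.2]
width: 0.183
t 11.20 tcp local [57.9 24.6] z 112.3 yaw err 0.0018 F [-0.1 -0.1 -0.2] w 16.10
[-0. -0. -1.]
```

View pics/wrist6.png

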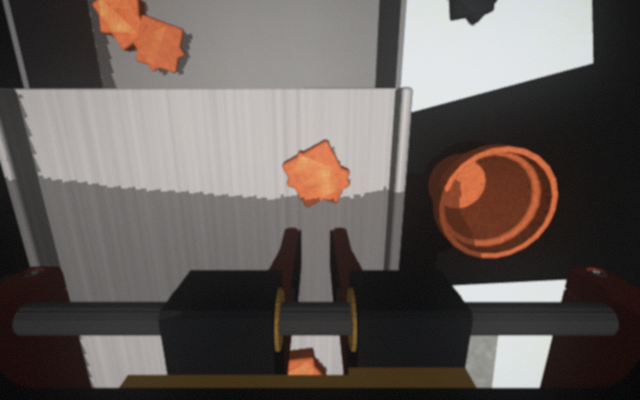

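D (317,172) is centred ahead of the tips.

```bash
python3 -m crank '[[0.82,0,0.009,0,0],[0.82,0,0,0.008,0],[0.82,0,0,0.01,0],[0.82,0,0,0.012,0],[0.82,0,0,0.012,0],[0.82,0,0,0.012,0],[0.82,0,0,0.012,0],[0.82,0,0,0.012,0],[0.82,0,0,0.012,0],[0.82,0,0,0.012,0],[0.82,0,0,0.01,0],[0.82,0,0,0,0]]'; python3 st.py; python3 -m crank '[[0.82,0,-0.05,0,0],[0.82,0,-0.01,0,0]]';  python3 - <<'E'
from h import *
for n in("scene","wrist"): cv2.imwrite(f"pics/{n}7.png",capture(n)["color"])
E
python3 st.py
```

```text
time: 12.75
position: [620.4, 110.3, 103.5]
tool_rot: [-1.566, 0.141, -0.141]
force: [0.3, -0.5, -0.6]
width: 0.177
t 12.75 tcp local [ 58.3 137.2] z 103.5 yaw err 0.0026 F [ 0.3 -0.5 -0.6] w 15.59
[-0.  0. -1.]
time: 13.0
position: [622.0, 108.2, 166.6]
tool_rot: [-1.565, 0.14, -0.146]
force: [0.7, 0.1, -0.1]
width: 0.18
t 13.10 tcp local [ 59.2 135.8] z 165.0 yaw err 0.0006 F [-0.2 -0.5 -0.8] w 15.77
[ 0.  0. -1.]
```

View pics/wrist7.png

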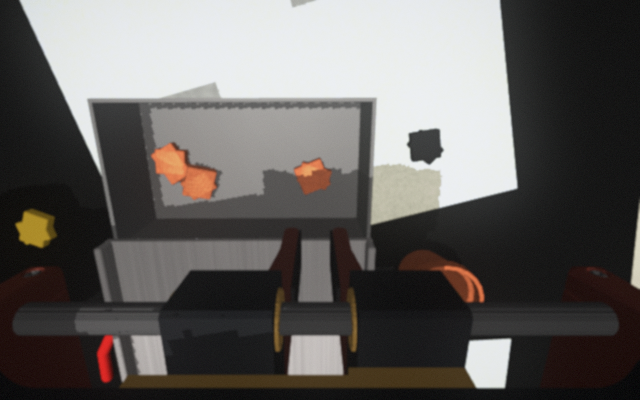

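Three are in the tub. The last is shard C at local (49,-73).

```bash
python3 -m crank '[[0.82,-0.006,0,-0.05,0],[0.82,0,0,-0.05,0],[0.82,0,0,-0.05,0],[0.82,0,0,-0.05,0],[0.82,0,0,-0.05,0],[0.82,0,0,0,0],[0.82,0,0.045,0,0],[0.82,0,0.006,0,0],[0.82,0,0,0,0]]'; python3 st.py
python3 - <<'E'
from h import *
for n in("wrist",): cv2.imwrite(f"pics/{n}8.png",capture(n)["color"])
E
```

```text
time: 14.22
position: [569.3, -135.1, 112.3]
tool_rot: [-1.566, 0.143, -0.14]
force: [0.8, 0.6, 0.5]
width: 0.182
t 14.22 tcp local [  52.4 -113.3] z 112.3 yaw err 0.0018 F [0.8 0.6 0.5] w 15.98
[-0.  0. -1.]
```

View pics/wrist8.png

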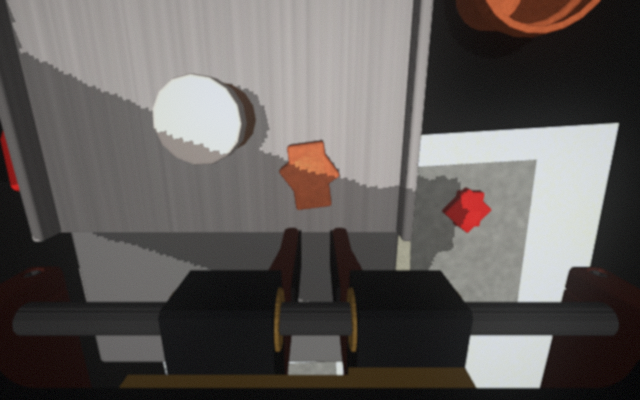

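C (309,175) is centred well enough, and its inner edge is about 9 mm outside the jar. I'll push a short way first and check.

```bash
python3 -m crank '[[0.82,0,0.009,0,0],[0.82,0,0,0.008,0],[0.82,0,0,0.008,0],[0.82,0,0,0.008,0],[0.82,0,0,0.008,0],[0.82,0,0,0,0]]'; python3 st.py
python3 - <<'E'
from h import *
for n in("wrist",): cv2.imwrite(f"pics/{n}9.png",capture(n)["color"])
E
```

```text
time: 15.02
position: [575.5, -103.1, 103.6]
tool_rot: [-1.566, 0.141, -0.141]
force: [-0.5, 0.2, -0.2]
width: 0.184
t 15.03 tcp local [ 52.8 -80.7] z 103.6 yaw err 0.0027 F [-0.5  0.2 -0.2] w 16.18
[ 0.  0. -1.]
```

View pics/wrist9.png

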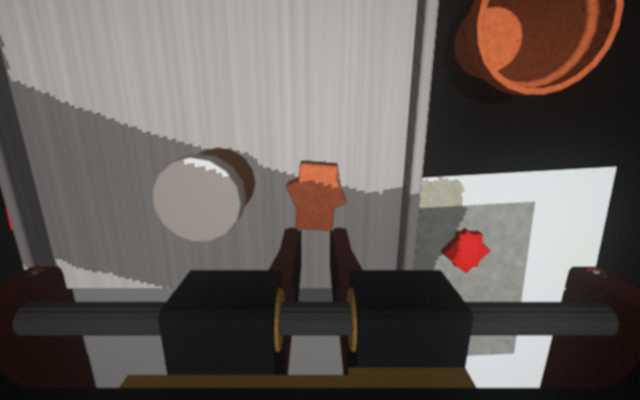

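C is squared on the tips at (316,195) and clear of the jar, so I'll carry on.

```bash
python3 -m crank '[[0.82,0,0,0.008,0],[0.82,0,0,0.01,0],[0.82,0,0,0.01,0],[0.82,0,0,0.012,0],[0.82,0,0,0.012,0],[0.82,0,0,0.012,0],[0.82,0,0,0.012,0],[0.82,0,0,0.012,0],[0.82,0,0,0.012,0]]'; python3 st.py
python3 - <<'E'
from h import *
for n in("wrist",): cv2.imwrite(f"pics/{n}10.png",capture(n)["color"])
E
```

```text
time: 16.2
position: [593.4, -5.0, 103.6]
tool_rot: [-1.566, 0.142, -0.142]
force: [-0.2, -0.3, -0.1]
width: 0.18
t 16.20 tcp local [52.6 18.9] z 103.6 yaw err 0.0013 F [-0.2 -0.3 -0.1] w 15.83
[-0.  0. -1.]
```

View pics/wrist10.png

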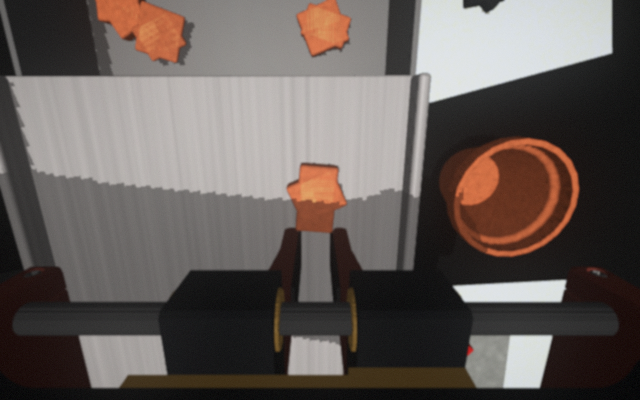

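```bash
python3 -m crank '[[0.82,0,0,0.012,0],[0.82,0,0,0.012,0],[0.82,0,0,0.012,0],[0.82,0,0,0.012,0],[0.82,0,0,0.012,0],[0.82,0,0,0.012,0],[0.82,0,0,0.012,0],[0.82,0,0,0.012,0],[0.82,0,0,0.012,0],[0.82,0,0,0.01,0],[0.82,0,0,0,0]]'; python3 st.py; python3 -m crank '[[0.82,0,-0.05,0,0],[0.82,0,-0.05,0,0],[0.82,0,-0.05,0,0],[0.82,0,0,0,0]]';  python3 - <<'E'
from h import *
for n in("scene","side","wrist"): cv2.imwrite(f"pics/{n}11.png",capture(n)["color"])
E
python3 st.py
```

```text
time: 17.62
position: [614.6, 111.4, 103.5]
tool_rot: [-1.566, 0.141, -0.141]
force: [-0.6, -0.6, 0.3]
width: 0.184
t 17.62 tcp local [ 52.3 137.3] z 103.5 yaw err 0.0027 F [-0.6 -0.6  0.3] w 16.21
[-0.  0. -1.]
time: 18.12
position: [616.5, 109.3, 257.9]
tool_rot: [-1.564, 0.138, -0.148]
force: [0.9, 0.5, 0.1]
width: 0.178
t 18.27 tcp local [ 51.9 135.8] z 252.8 yaw err 0.0009 F [0.3 0.4 0.2] w 15.73
[-0. -0. -1.]
```

View pics/wrist11.png

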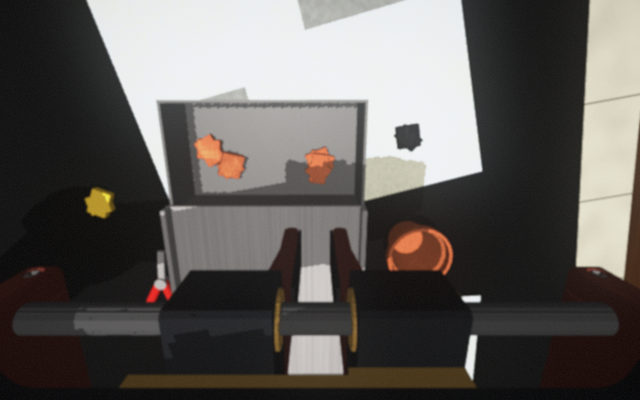

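View pics/scene11.png

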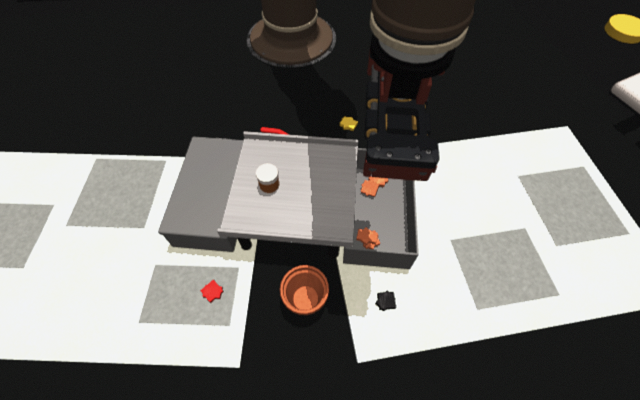

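View pics/side11.png

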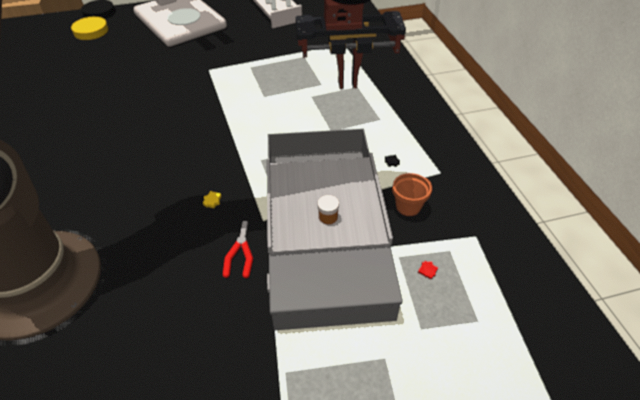

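All four are off the deck. C seems to be resting on D, so I'll let things settle and check with an enlarged crop.

```bash
python3 -m crank '[[0.82,0,0,0,0],[0.82,0,0,0,0],[0.82,0,0,0,0],[0.82,0,0,0,0],[0.82,0,0,0,0],[0.82,0,0,0,0],[0.82,0,0,0,0],[0.82,0,0,0,0]]';  python3 - <<'E'
from h import *
a=capture("wrist")["color"][90:215,150:380];b=capture("scene")["color"][130:280,330:430]
a=cv2.resize(a,(460,250),interpolation=cv2.INTER_CUBIC);b=cv2.resize(b,(300,450),interpolation=cv2.INTER_CUBIC)
o=np.zeros((450,760,3),np.uint8);o[:250,:460]=a;o[:,460:]=b
cv2.imwrite("pics/z12.png",o)
ref=cv2.imread("pics/side0.png");c=capture("side")
d=cv2.absdiff(c["color"],ref).max(2)
for q,z in(("jar",80),("pot",0),("snips",0)):
    r=mark_of(q,c)[0];print(q,r["conf"],plane(c,r["position"][0]*640,r["position"][1]*400,z)[:2])
print("diff jar",d[190:225,312:345].max(),"pot",d[170:218,390:434].mean(),"snips",d[220:280,220:256].mean())
E
```

```text
time: 19.27
position: [614.5, 110.3, 253.7]
tool_rot: [-1.566, 0.142, -0.142]
force: [0.6, 1.1, 0.2]
width: 0.18
jar 0.61 [537.80347565 -51.83728696]
pot 0.66 [715.52748704 -10.42680703]
snips 0.79 [374.43032234  -9.52570685]
diff jar 6 pot 10.14251893939394 snips 5.13287037037037
```

View pics/z12.png

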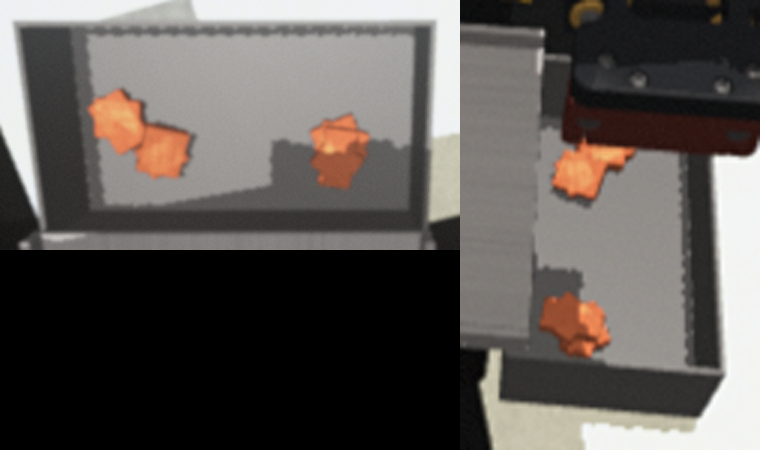

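```bash
python3 -c "
from station import *
print(sign_off())"
```

```text
the job is handed in; nothing more can be done
None
```

All four shards are in the open tub, and I handed the job in at about 19.5 s on the robot's clock. I pushed each one separately along the deck and over the tub end with the two nearly closed fingertips, and picked none of them up.

**Tub:** The last pictures, after a one-second wait, show all four shards in the tub. Two lie side by side. The last one pushed rests on top of the one before it, so it is lying on a shard rather than flat on the floor.

**Jar:** Its part of the side picture matches the starting one to within noise (largest difference 6 out of 255), so it did not move.

**Pot and snips:** Both look unmoved, and the robot never went near them at bench height. Their parts of the picture differ slightly from the start (average 10 and 5 out of 255), probably because of the arm's shadow. The network's snips position differed by about 9 mm from the first reading, which I put down to network error because the picture shows them in the same place.

**Forces:** The readings I took at the end of each move stayed around 1 N. At hand-in the tool was well above the tray and touching nothing.

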